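Tube offcuts back on the rack by length

TASK

Put the four tube offcuts that stand in front of the offcut rack back on it, one upright over each peg and right down on its disc, in order of length: the longest on the peg next to the tall red end plate, then shorter and shorter, the shortest at the low grey end. Set them down gently rather than dropping them, and leave the bottle with the blue label standing where it is.

Things in the scene. Friction and masses are not known exactly. Their poses are not given: they have to be found in the camera images.
- tube_black: Longest offcut: round black steel tube, 66 mm across, 150 mm long, bore about 58 mm. Stands on end, loose, open through its whole length. Origin at the centre of its foot, z up its axis; about 0.7 kg.
- box_section: Second longest offcut: dark square steel tube, 66 x 65 mm across its flats, 110 mm long, bore 57 mm square, a drilled hole in one side. Stands on end, loose, open through its whole length. Origin at the centre of its foot, z up its axis; x and y at right angles to its flat sides; about 0.9 kg. Grip it across two flats.
- tube_short: Third offcut: round grey steel tube, 67 mm across, 85 mm long, bore about 59 mm. Stands on end, loose, open through its whole length. Origin at the centre of its foot, z up its axis; about 0.4 kg.
- tube_ring: Shortest offcut: round tan tube, 56 mm across, 55 mm long, bore about 49 mm. Stands on end, loose, open through its whole length. Origin at the centre of its foot, z up its axis; about 0.14 kg.
- peg_a: End peg of the row a, b, c, d on the offcut rack (86 to 106 mm apart). Fixed black disc 76 mm across, 6 mm thick, with an orange plug 36 mm across that tapers to 18 mm at its tip. Origin on the plug's axis under the disc, on the 80 mm wide rail, 24 mm above the bench: offcuts rest 6 mm above the origin (30 mm above the bench), the tip is 42 mm above it (66 mm above the bench).
- peg_b: Peg exactly like peg_a: black disc with an orange tapered plug, on the rack's rail; origin as for peg_a. b is between a and c.
- peg_c: Peg exactly like peg_a: black disc with an orange tapered plug, on the rack's rail; origin as for peg_a. c is between b and d.
- peg_d: Peg exactly like peg_a: black disc with an orange tapered plug, on the rack's rail; origin as for peg_a. d is the other end of the row.
- red_end: Tall red end plate of the offcut rack, 80 x 8 mm, 125 mm high, with a hand hole. Fixed, square across the rail, about 60 mm beyond the end peg, either beyond a or beyond d. Marks the long end; the plate at the other end is grey and 45 mm high. Origin at the centre of its foot, on the bench.
- bottle: Bystander: pale plastic bottle with a white cap and a blue and white label, 77 mm across, 212 mm tall, standing loose behind the left end of the rack. Origin at the centre of its base. To be left where it is.
There are look-alikes about, which are no part of the job. What is shaped like the tube_short but purple or turquoise is not meant.

How it is judged:
By the outcome, as a careful person would: the job done as asked, in the order asked, and still so for the second after the job is handed in, with the robot touching nothing.
It also fails if it takes over 102 s, if anything falls off the work surface, if the arm or the gripper's body presses on something with over 40 N, if the wrist force passes 120 N, or if a joint passes its speed limit or range.

ROBOT

A 6-joint arm with a two-finger parallel gripper is mounted at the origin on a cart in front of the work surface, level with it; the furniture and walls round the work are solid. World frame = base frame: x ahead of the robot, y to its left, z up, the work surface at z = 0. Lengths are in m, angles in rad, forces in N, time in s.
With the tool pointing down it reaches from about 0.3 to 0.875 m from the base axis. Payload 6.4 kg.
Tool frame: the origin (TCP) lies where the fingers leave the gripper's body, on its centre line; the fingertips stand 73 mm ahead of it and the grasp point (between the pads) lies 54 mm ahead of it; z points along the fingers, y is the line along which they close (so a half turn about z gives the same grasp; the last joint's range is limited). The gripper opens to 85 mm and grips with 20 to 120 N. Pads are 22 mm wide; open, the fingers measure 114 mm over their backs; the gripper's body (76 mm by 85 mm) begins 54 mm behind the grasp point. The pads swing forward as they close: fully open they stand 13 mm farther back than shut.
Start: joints at [0.59, 0.181, 1.607, -0, 1.354, -0.206], TCP at [0.402, 0.411, 0.304] pointing down, gripper open.
Joint ranges: [-2.99, 2.99], [-0.89, 2.07], [0.3, 2.58], [-1.14, 4.28], [0, 2.63], [-3.12, 3.12]. Speed limits (rad/s): [2.57, 2.57, 3.01, 3.14, 3.14, 3.14].

INTERFACE

Orientations are given as a unit quaternion [w, x, y, z].
In Python, from bench import ctrl gives the robot as it stands.
- The arm moves only by the tool carry_out, never from a script. Its argument "steps" is one flat list of numbers, 7 for each row, row after row: the shift along the tool's x, y, z in m, then the turn, a rotation vector about the tool's x, y, z in rad, then the opening, from 0 (shut) to 1 (fully open). In form: [dx, dy, dz, wx, wy, wz, claw, dx, dy, dz, wx, wy, wz, claw, ...]. A call has 1 to 20 rows; each row is the pose to reach, as a shift and turn from the pose commanded when the call began, along the tool's axes at that moment; what a row does not reach only later rows make up. A row lasts 1/10 s, in which the tool goes at most 50 mm and 8.59 degrees, less where a joint would pass 70% of its speed; a pose out of reach is approached as far as the arm can. A call with a gripper value outside its range is refused whole. The fingers move at their own pace and stop on an object; the grip force is fixed at half the most. Time passes only in rows, so rows that repeat a pose let the fingers close. It gives the time, the measured TCP pose, the force, the opening and the grip force at its end, in the units of the state.
- ctrl.get_obs(): the state, without advancing time (a new reading comes with each control period).
- ctrl.camera(name): name is "scene" or "top" or "wrist"; returns the picture (480x640x3 uint8, red, green, blue); there is no depth.
- ctrl.camera_params(name): a dict with "vertical_fov" (degrees; the focal length in pixels is half the picture's height over the tangent of half this angle, whatever the lens; pixels are square), "cx", "cy" (the principal point, pixels), "cam_to_world" (4x4, takes a point from camera to world coordinates); the wrist camera has in their place "hand_eye" (4x4, takes a point from camera to tool coordinates, whose origin is the TCP and whose axes are the flange's). Camera axes: x right, y down, z forward; pixel columns grow to the right and rows downward; lengths in m; the calibration is good to about 2 mm. A picture is of the moment at which its call begins: read the wrist's pose just before it. camera_params takes no time and is no camera call.
- ctrl.hand_in(): hands the job in; it is judged then, once.
The state is a dict: "time_s": time; "q": joint angles; "dq": joint speeds; "joint_efforts": joint torques, N m; "eef_pos": TCP position; "eef_rot": TCP orientation; "wrist_force": force on the tool from outside, world axes, zero at the start; "torque": the same for the moment, N m; "opening": opening from 0.0 (shut) to 1.0 (fully open); "grasp_force": force on a finger pad.
Only numpy, scipy, OpenCV 4.12 (cv2) and the standard library are available. Lean on these libraries where they do the work, as an engineer would, in place of code of your own. Each camera call takes 0.05 s, during which the arm holds its last target. There are 200 camera calls.

## Working session

There is one attempt and no reset: what is moved stays moved. The work goes in short steps, Python scripts to look and compute and a tool call to move; the robot and the scene stay as the last step left them, time stands still between calls to the robot, and variables do not carry over. Pictures are saved under pics/ and viewed, at most 14 in all, crops included, and the job is handed in when it is done.

Besides the shell and the picture viewer there is one more tool, called by a JSON object that holds its "fn" and its "kwargs", one argument or row to a line. carry_out: Moves the arm, as the interface text tells. Its arguments: {"type":"object","properties":{"steps":{"type":"array"}},"required":["steps"]}

```bash
ls; mkdir -p pics; python3 - <<'E'
from bench import ctrl
import cv2,numpy as np
np.set_printoptions(precision=4,suppress=True)
o=ctrl.get_obs();print(o)
for n in("scene","top","wrist"):
    cv2.imwrite(f"pics/{n}0.png",ctrl.camera(n)[:,:,::-1]);print(n,ctrl.camera_params(n))
E
```

```text
pics
{'time_s': 0.0, 'q': array([ 0.5897,  0.1816,  1.608 ,  0.    ,  1.3538, -0.2063]), 'dq': array([-0.0027,  0.0024, -0.0013,  0.0005,  0.0002, -0.0004]), 'joint_efforts': array([ -0.0009, -44.4879, -35.1332,  -0.0003,   0.009 ,   0.    ]), 'eef_pos': array([0.4019, 0.4106, 0.303 ]), 'eef_rot': array([-0.0005,  0.3778,  0.9259, -0.0007]), 'wrist_force': array([ 0.9319, -0.2708, -1.0361]), 'torque': array([ 0.0269, -0.0184, -0.0295]), 'grasp_force': 0.0, 'opening': 0.9967033749056458}
scene {'vertical_fov': 44.144987697731615, 'cx': 324.253115003924, 'cy': 250.85733416895295, 'cam_to_world': array([[ 0.6334, -0.3174,  0.7057, -0.239 ],
       [-0.7734, -0.2888,  0.5643, -0.6929],
       [ 0.0247, -0.9032, -0.4284,  0.5329],
       [ 0.    ,  0.    ,  0.    ,  1.    ]])}
top {'vertical_fov': 47.572590332284776, 'cx': 319.6129108799396, 'cy': 235.55256540196874, 'cam_to_world': array([[ 0.0151, -0.9837,  0.1792,  0.3301],
       [-0.9997, -0.0179, -0.0142, -0.0421],
       [ 0.0172, -0.1789, -0.9837,  1.3397],
       [ 0.    ,  0.    ,  0.    ,  1.    ]])}
wrist {'vertical_fov': 62.77780802947796, 'cx': 318.48924791173414, 'cy': 243.15683307173163, 'hand_eye': array([[-0.0001, -0.953 , -0.3031,  0.0775],
       [ 1.    ,  0.0003, -0.0013,  0.0011],
       [ 0.0014, -0.3031,  0.953 , -0.0689],
       [ 0.    ,  0.    ,  0.    ,  1.    ]])}
```

View pics/scene0.png

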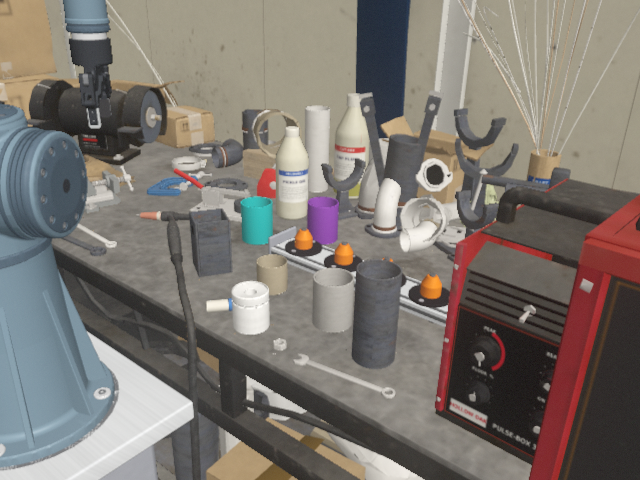

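View pics/top0.png

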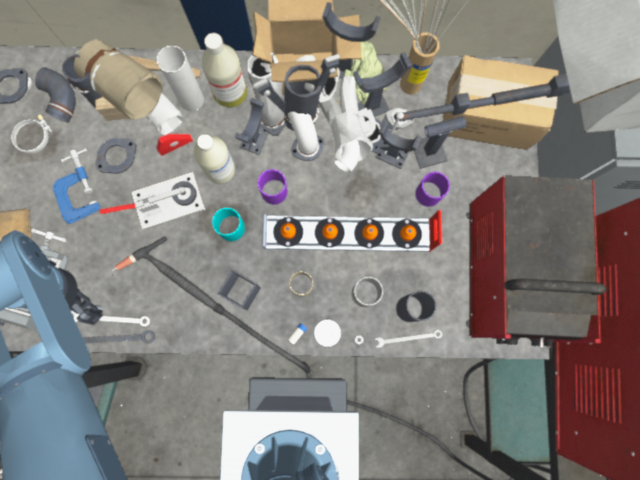

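The top view shows the rack on row ≈231 with pegs at columns 288, 330, 370 and 408. The red plate is on the right (436,231) and the grey one on the left (266,231). Candidates for the tubes:
- **tube_black:** (415,306)
- **tube_short:** the grey tube at (368,292). The purple (272,186), (432,188) and turquoise (228,224) ones are look-alikes and excluded by colour.
- **tube_ring:** tan, at (301,284)
- **box_section:** square, at (240,290)

I'll confirm with a crop and measure.

```bash
cat > h.py <<'E'
import numpy as np,cv2
from bench import ctrl
np.set_printoptions(precision=4,suppress=True)
from scipy.spatial.transform import Rotation as R
def cam(n,o=None):
    p=ctrl.camera_params(n); f=240/np.tan(np.radians(p["vertical_fov"])/2)
    if n=="wrist":
        T=np.eye(4);w,x,y,z=o["eef_rot"];T[:3,:3]=R.from_quat([x,y,z,w]).as_matrix();T[:3,3]=o["eef_pos"];T=T@p["hand_eye"]
    else:T=p["cam_to_world"]
    return T,f,p["cx"],p["cy"]
def ray(c,uv):
    T,f,cx,cy=c;d=T[:3,:3]@np.array([(uv[0]-cx)/f,(uv[1]-cy)/f,1]);return T[:3,3],d/np.linalg.norm(d)
def plane(c,uv,z):
    o,d=ray(c,uv);return o+d*(z-o[2])/d[2]
def tri(a,b):  # rays -> point, gap
    (o1,d1),(o2,d2)=a,b
    s=np.linalg.lstsq(np.c_[d1,-d2],o2-o1,rcond=None)[0];p,q=o1+s[0]*d1,o2+s[1]*d2
    return (p+q)/2,np.linalg.norm(p-q)
def proj(c,P):
    T,f,cx,cy=c;q=T[:3,:3].T@(np.array(P)-T[:3,3]);return np.array([cx+f*q[0]/q[2],cy+f*q[1]/q[2]])
def orange(im):
    hsv=cv2.cvtColor(im,cv2.COLOR_BGR2HSV);m=cv2.inRange(hsv,(7,170,120),(20,255,255))
    n,l,s,c=cv2.connectedComponentsWithStats(m);return [(c[i],s[i]) for i in range(1,n) if s[i][4]>60]
E
python3 - <<'E'
from h import *
t=cv2.imread("pics/top0.png");s=cv2.imread("pics/scene0.png")
ct=cam("top")
for c,st in orange(t): print("top",c,st,plane(ct,c,.055))
for c,st in orange(s): print("scene",c,st)
for n,uv,z in(("black",(415,306),.15),("box",(240,290),.11),("short",(368,292),.085),("ring",(301,284),.055)): print(n,plane(ct,uv,z))
print(plane(ct,(436,231),.1))
a=cv2.resize(t[170:340,210:460],None,fx=2.4,fy=2.4,interpolation=2)
cv2.imwrite("pics/c1.png",cv2.resize(t[170:345,210:460],(800,560),interpolation=2))
cv2.imwrite("pics/c2.png",cv2.resize(s[185:375,180:460],(800,543),interpolation=2))
E
```

```text
top [288.0565 230.5876] [281 223  15  16 177] [0.5748 0.0153 0.055 ]
top [329.8588 231.2765] [323 224  15  15 170] [ 0.5749 -0.0851  0.055 ]
top [369.9306 231.9538] [363 224  15  16 173] [ 0.5751 -0.1815  0.055 ]
top [407.883  232.5906] [401 225  15  16 171] [ 0.5752 -0.2731  0.055 ]
scene [303.3755 239.8556] [295 230  17  20 277]
scene [343.5016 254.7492] [335 244  18  21 315]
scene [430.9729 287.1847] [421 274  21  25 406]
black [ 0.3947 -0.2692  0.15  ]
box [0.4263 0.1173 0.11  ]
short [ 0.4285 -0.1736  0.085 ]
ring [ 0.4471 -0.0185  0.055 ]
[ 0.5716 -0.3306  0.1   ]
```

View pics/c1.png

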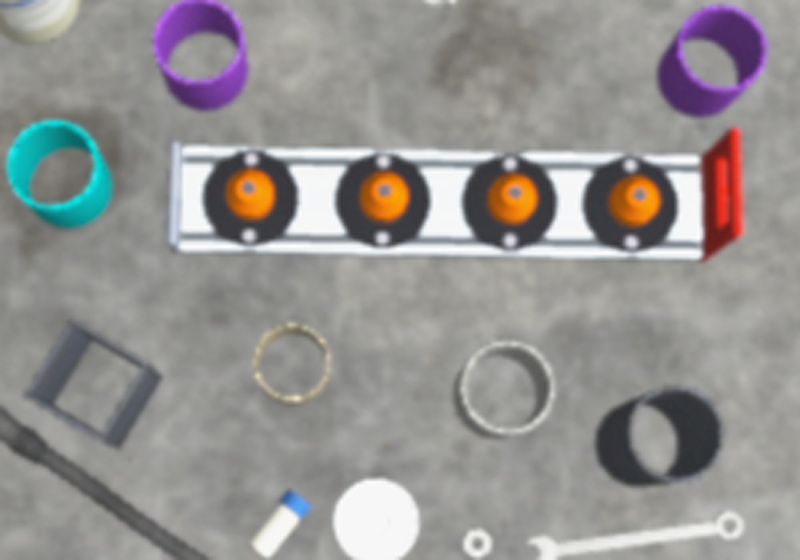

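View pics/c2.png

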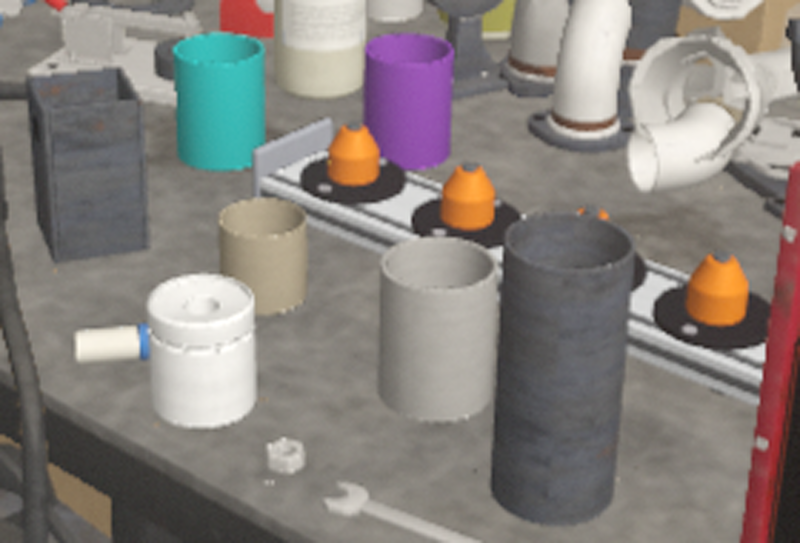

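The crops confirm the four targets. From the top view: tube_black rim (420,306), the grey, not coloured, tube_short rim (368,291), the tan tube_ring rim (301,283) and the square box_section. In the scene view the same rims are at (379,270), (333,278), (272,262) and (210,216). The red plate lies beyond the last peg, at y≈-0.33. I'll move out for two wrist looks.

{"fn": "carry_out", "kwargs": {
  "steps": [-0.273,-0.238,-0.047,0,0,0.796,1,-0.273,-0.238,-0.047,0,0,0.796,1,-0.273,-0.238,-0.047,0,0,0.796,1,-0.273,-0.238,-0.047,0,0,0.796,1,-0.273,-0.238,-0.047,0,0,0.796,1,-0.273,-0.238,-0.047,0,0,0.796,1,-0.273,-0.238,-0.047,0,0,0.796,1,-0.273,-0.238,-0.047,0,0,0.796,1,-0.273,-0.238,-0.047,0,0,0.796,1,-0.273,-0.238,-0.047,0,0,0.796,1,-0.273,-0.238,-0.047,0,0,0.796,1]
}}

```text
time_s: 1.25
eef_pos: [0.4306, 0.0508, 0.3505]
eef_rot: [-0.0, 0.707, 0.708, -0.0]
wrist_force: [-0.2, 0.6, -0.3]
opening: 1.004
grasp_force: 0.0
```

```bash
python3 - <<'E'
from h import *
import pickle
o=ctrl.get_obs();im=ctrl.camera("wrist")[:,:,::-1];print(o["time_s"],o["eef_pos"],o["eef_rot"],o["dq"].max())
cv2.imwrite("pics/w1.png",im);pickle.dump(o,open("o1.pkl","wb"))
ct,cs=cam("top"),cam("scene")
for n,a,b in(("black",(420.3,305.9),(378.8,269.7)),("short",(368.4,291.3),(333.3,277.8)),("ring",(301.2,283.4),(272.1,261.6)),("peg_a",(288.1,230.6),(303.4,239.9)),("peg_d",(407.9,232.6),(431,287.2))):
    print(n,tri(ray(ct,a),ray(cs,b)))
E
```

```text
1.25 [0.4306 0.0508 0.3505] [-0.0004  0.7067  0.7075 -0.0001] 0.011450702373567283
black (array([ 0.3965, -0.2828,  0.1484]), np.float64(0.004084299920838668))
short (array([ 0.4311, -0.1757,  0.0836]), np.float64(0.00261550853657136))
ring (array([ 0.4498, -0.02  ,  0.054 ]), np.float64(0.0032056490851883226))
peg_a (array([0.5774, 0.0151, 0.0438]), np.float64(0.0015742962983301319))
peg_d (array([ 0.5781, -0.2762,  0.0428]), np.float64(0.002205686040280275))
```

View pics/w1.png

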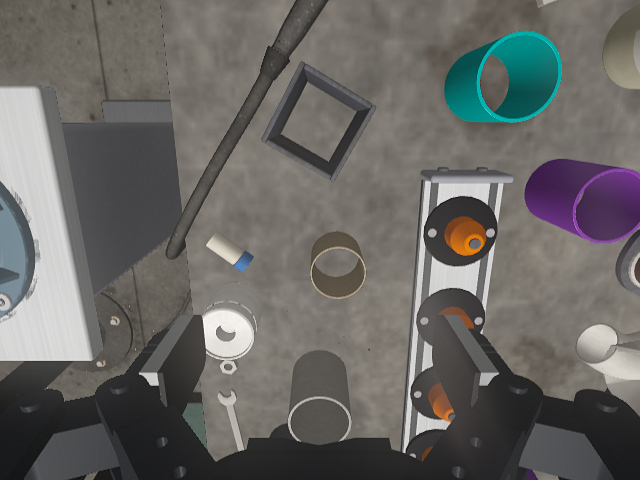

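w1 (wrist) shows box_section's rim corners at (305,62), (376,105), (333,180) and (262,138), the ring rim at (338,272) and the grey tube's rim at (320,421). The torch hose lies near the box's left flank. So I'll grip across the other pair of flats.

```bash
cat >> h.py <<'E'
def toolmove(o,pos,yaw=None):
    "shift in tool axes and wz to reach TCP pos and tool-y world angle (deg)"
    w,x,y,z=o["eef_rot"];M=R.from_quat([x,y,z,w]).as_matrix()
    sh=M.T@(np.array(pos)-o["eef_pos"]);cur=np.degrees(np.arctan2(M[1,1],M[0,1]))
    return sh.round(4),cur,None if yaw is None else -np.radians(yaw-cur)
E
python3 - <<'E'
from h import *
import pickle
o=pickle.load(open("o1.pkl","rb"));im=cv2.imread("pics/w1.png");c=cam("wrist",o)
# dark-ish box hull in roi
roi=im[50:195,250:390];g=cv2.cvtColor(roi,cv2.COLOR_BGR2GRAY)
m=(g<82).astype(np.uint8);m=cv2.morphologyEx(m,cv2.MORPH_OPEN,np.ones((3,3)))
n,l,s,_=cv2.connectedComponentsWithStats(m)
print(s[1:][s[1:,4]>100])
pts=np.array([(305,62),(376,105),(333,180),(262,138)],float)
W=np.array([plane(c,p,.11) for p in pts]);print(W,W.mean(0))
d=np.diff(np.r_[W,W[:1]],axis=0)[:,:2];print(np.linalg.norm(d,axis=1),np.degrees(np.arctan2(d[:,1],d[:,0])))
print(tri(ray(c,pts.mean(0)),ray(cam("scene"),(210.1,216.2))))
print("ring",tri(ray(c,(338,272)),ray(cam("top"),(301.2,283.4))),plane(c,(338,272),.055),"short",plane(c,(320,421),.085))
x,y=W.mean(0)[:2]
print(toolmove(ctrl.get_obs(),[x,y,.24],59),toolmove(ctrl.get_obs(),[x,y,.145],59))
E
```

```text
[[   0    0   43   70 1050]
 [  18   19  102  107 2787]]
[[0.4211 0.1674 0.11  ]
 [0.4736 0.1382 0.11  ]
 [0.4423 0.0826 0.11  ]
 [0.3879 0.1144 0.11  ]] [0.4312 0.1257 0.11  ]
[0.06   0.0638 0.063  0.0625] [ -29.0794 -119.3156  149.6677   57.9115]
(array([0.4329, 0.1253, 0.1075]), np.float64(0.0042002659537454376))
ring (array([ 0.4498, -0.0189,  0.0501]), np.float64(0.0016810807509084593)) [ 0.4504 -0.0171  0.055 ] short [ 0.4328 -0.1719  0.085 ]
(array([0.0747, 0.0009, 0.1106]), np.float64(0.10462017459632512), np.float64(-1.027918292165937)) (array([0.0746, 0.0009, 0.2056]), np.float64(0.10462017459632512), np.float64(-1.027918292165937))
```

{"fn": "carry_out", "kwargs": {
  "steps": [0.075,0.001,0.1,0,0,-1.03,1,0.075,0.001,0.1,0,0,-1.03,1,0.075,0.001,0.1,0,0,-1.03,1,0.075,0.001,0.1,0,0,-1.03,1,0.075,0.001,0.1,0,0,-1.03,1,0.075,0.001,0.1,0,0,-1.03,1,0.075,0.001,0.1,0,0,-1.03,1,0.075,0.001,0.1,0,0,-1.03,1,0.075,0.001,0.13,0,0,-1.03,1,0.075,0.001,0.16,0,0,-1.03,1,0.075,0.001,0.19,0,0,-1.03,1,0.075,0.001,0.21,0,0,-1.03,1,0.075,0.001,0.21,0,0,-1.03,1,0.075,0.001,0.21,0,0,-1.03,0,0.075,0.001,0.21,0,0,-1.03,0,0.075,0.001,0.21,0,0,-1.03,0,0.075,0.001,0.21,0,0,-1.03,0,0.075,0.001,0.21,0,0,-1.03,0,0.075,0.001,0.21,0,0,-1.03,0]
}}

```text
time_s: 3.2
eef_pos: [0.4326, 0.1249, 0.1421]
eef_rot: [0.001, 0.267, 0.964, 0.0]
wrist_force: [-3.1, -0.9, 6.5]
opening: 0.754
grasp_force: 68.2
```

```bash
python3 - <<'E'
from h import *
o=ctrl.get_obs();print(o["time_s"],o["eef_pos"],o["opening"],o["grasp_force"],o["wrist_force"],o["q"])
cv2.imwrite("pics/w2.png",ctrl.camera("wrist")[:,:,::-1])
pc=[.5775,-.182]
print(toolmove(o,[.431,.1255,.28],0),toolmove(o,pc+[.28],0),toolmove(o,pc+[.172],0))
E
```

```text
3.2 [0.4326 0.1249 0.1421] 0.7541247830169214 68.23189973831177 [-3.0501 -0.9003  6.5039] [ 0.0163  0.1287  2.038   0.      0.9728 -1.0134]
(array([ 0.0015, -0.0001, -0.1379]), np.float64(58.99448042554422), np.float64(1.029647923929092)) (array([-0.2825, -0.1882, -0.1376]), np.float64(58.99448042554422), np.float64(1.029647923929092)) (array([-0.2823, -0.1883, -0.0296]), np.float64(58.99448042554422), np.float64(1.029647923929092))
```

View pics/w2.png

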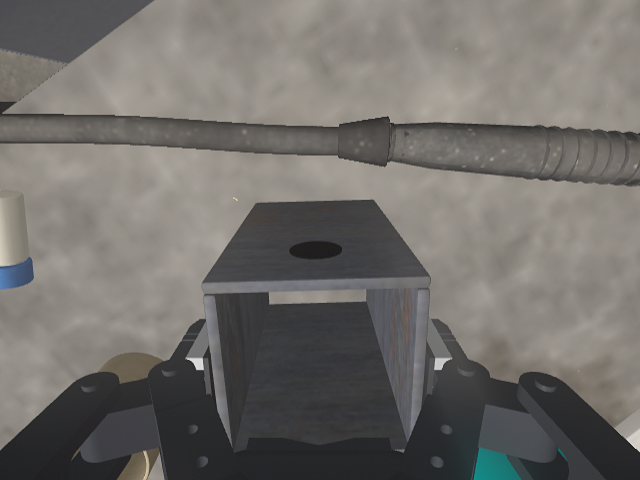

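The box is held (opening 0.75, 68 N), and its near rim at row 285 places its centre on the gripper axis. I'll carry it above peg c and look at the neighbouring pegs.

{"fn": "carry_out", "kwargs": {
  "steps": [0,0,-0.02,0,0,0,0,0,0,-0.06,0,0,0,0,0,0,-0.1,0,0,0,0,0,0,-0.138,0,0,0,0,-0.04,-0.027,-0.138,0,0,0.14,0,-0.08,-0.054,-0.138,0,0,0.28,0,-0.12,-0.08,-0.138,0,0,0.42,0,-0.16,-0.107,-0.138,0,0,0.56,0,-0.2,-0.134,-0.138,0,0,0.7,0,-0.24,-0.16,-0.138,0,0,0.84,0,-0.27,-0.18,-0.138,0,0,0.97,0,-0.282,-0.188,-0.138,0,0,1.03,0,-0.282,-0.188,-0.138,0,0,1.03,0,-0.282,-0.188,-0.138,0,0,1.03,0]
}}

```text
time_s: 4.65
eef_pos: [0.5761, -0.181, 0.2775]
eef_rot: [-0.002, 0.707, 0.707, -0.0]
wrist_force: [-0.0, 0.8, -6.8]
opening: 0.754
grasp_force: 69.2
```

```bash
python3 - <<'E'
from h import *
o=ctrl.get_obs();print(o["time_s"],o["eef_pos"],o["opening"],o["grasp_force"],o["wrist_force"])
im=ctrl.camera("wrist")[:,:,::-1].copy();cv2.imwrite("pics/w3.png",im);c=cam("wrist",o)
for p,s in orange(im): print(p,s,plane(c,p,.052))
t=ctrl.camera("top")[:,:,::-1].copy();s=ctrl.camera("scene")[:,:,::-1].copy();cv2.imwrite("pics/s3.png",s)
for p,st in orange(s):print("scene",p,st)
E
```

```text
4.65 [ 0.5761 -0.181   0.2775] 0.7539250133122019 69.16223287582397 [-0.0191  0.7825 -6.7733]
[321.1699  91.408 ] [ 297   65   50   53 1836] [ 0.5779 -0.0847  0.052 ]
scene [303.4109 239.84  ] [295 230  17  20 275]
scene [343.5158 254.7152] [335 244  18  21 316]
scene [430.9531 287.158 ] [421 274  21  25 405]
```

View pics/w3.png

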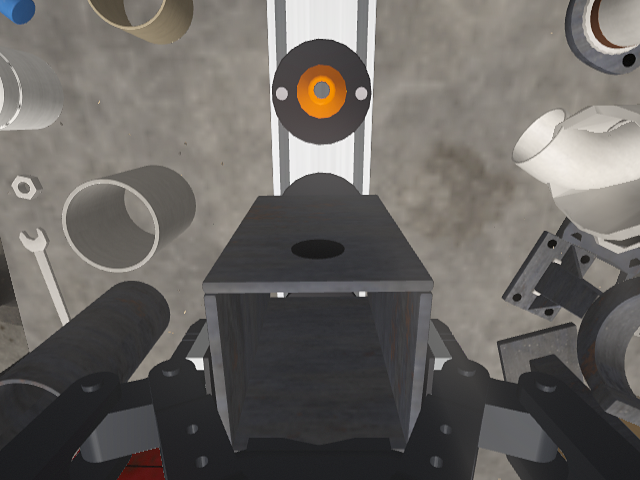

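w3 shows peg b's plug at (321,91), giving (0.578,-0.085), and the box hanging centred on the rail. I'll lower onto peg c.

{"fn": "carry_out", "kwargs": {
  "steps": [0,-0.001,0.03,0,0,0,0,0,-0.001,0.06,0,0,0,0,0,-0.001,0.08,0,0,0,0,0,-0.001,0.092,0,0,0,0,0,-0.001,0.098,0,0,0,0,0,-0.001,0.101,0,0,0,0,0,-0.001,0.103,0,0,0,0,0,-0.001,0.1045,0,0,0,0,0,-0.001,0.1055,0,0,0,0,0,-0.001,0.1055,0,0,0,0]
}}

```text
time_s: 5.8
eef_pos: [0.576, -0.1816, 0.1738]
eef_rot: [0.0, 0.707, 0.707, 0.0]
wrist_force: [-0.0, -0.1, -7.5]
opening: 0.752
grasp_force: 68.9
```

{"fn": "carry_out", "kwargs": {
  "steps": [0,0,0.001,0,0,0,0,0,0,0.002,0,0,0,0,0,0,0.002,0,0,0,0]
}}

```text
time_s: 6.1
eef_pos: [0.5761, -0.1816, 0.1727]
eef_rot: [0.0, 0.707, 0.707, 0.0]
wrist_force: [-3.1, 3.1, 4.2]
opening: 0.754
grasp_force: 70.3
```

Seated (contact 4 N upward at TCP 0.1727). I'll open, rise and go above the black tube for a look.

{"fn": "carry_out", "kwargs": {
  "steps": [0,0,0,0,0,0,1,0,0,0,0,0,0,1,0,0,0,0,0,0,1,0,0,0,0,0,0,1,0,0,-0.02,0,0,0,1,0,0,-0.06,0,0,0,1,0,0,-0.1,0,0,0,1,0,0,-0.13,0,0,0,1,-0.02,-0.04,-0.13,0,0,0,1,-0.04,-0.08,-0.13,0,0,0,1,-0.06,-0.12,-0.13,0,0,0,1,-0.09,-0.16,-0.13,0,0,0,1,-0.101,-0.18,-0.13,0,0,0,1,-0.101,-0.18,-0.13,0,0,0,1,-0.101,-0.18,-0.13,0,0,0,1]
}}

```text
time_s: 7.6
eef_pos: [0.3959, -0.2828, 0.3017]
eef_rot: [0.0, 0.708, 0.707, 0.0]
wrist_force: [0.2, -0.4, 0.2]
opening: 1.006
grasp_force: 0.0
```

```bash
python3 - <<'E'
from h import *
import pickle
o=ctrl.get_obs();print(o["time_s"],o["eef_pos"],o["wrist_force"])
im=ctrl.camera("wrist")[:,:,::-1].copy();s=ctrl.camera("scene")[:,:,::-1].copy();pickle.dump(o,open("o4.pkl","wb"))
cv2.imwrite("pics/w4.png",im);cv2.imwrite("pics/s4.png",s)
cv2.imwrite("pics/v4.png",np.hstack([cv2.resize(im,(400,300)),cv2.resize(s[160:400,200:520],(400,300))]))
E
```

```text
7.6 [ 0.3959 -0.2828  0.3017] [ 0.2139 -0.4068  0.2089]
```

View pics/v4.png

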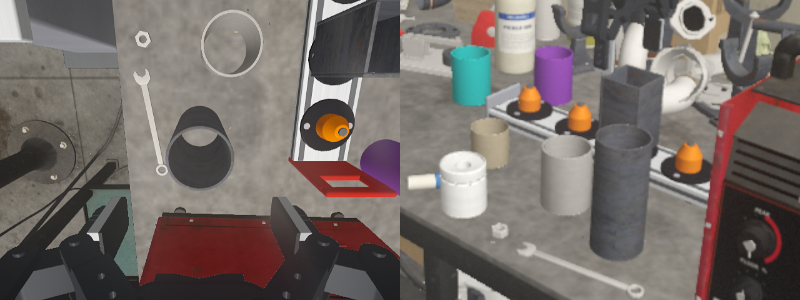

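v4 shows the black rim centred near wrist pixel (322,252), peg d's plug at about (533,205), and the box standing upright on peg c. The red welder's side starts at wrist row ≈350, so I'll check its clearance.

```bash
python3 - <<'E'
from h import *
import pickle
o=pickle.load(open("o4.pkl","rb"));im=cv2.imread("pics/w4.png");c=cam("wrist",o)
b=plane(c,(321.6,252),.15);print("black",b, tri(ray(c,(321.6,252)),ray(cam("scene"),(378.8,269.7))))
for p,s in orange(im): print(p,s,plane(c,p,.052), tri(ray(c,p),ray(cam("scene"),(431,287.2))))
for z in(0,.05,.1): print("welder foot",plane(c,(320,349),z))
print("top-edge of welder from top cam", [plane(cam("top"),(471,u),z) for u in(230,300) for z in(0,.15,.25)])
print("short",plane(c,(231*1.6,43*1.6),.085))
E
```

```text
black [ 0.3984 -0.2804  0.15  ] (array([ 0.3991, -0.2822,  0.1472]), np.float64(0.0021475679253342987))
[530.233  203.6042] [ 505  182   54   45 1708] [ 0.5712 -0.2723  0.052 ] (array([ 0.5782, -0.2757,  0.042 ]), np.float64(0.0034818588985041864))
welder foot [ 0.3981 -0.4429  0.    ]
welder foot [ 0.3979 -0.4108  0.05  ]
welder foot [ 0.3977 -0.3786  0.1   ]
top-edge of welder from top cam [array([ 0.5952, -0.4424,  0.    ]), array([ 0.5655, -0.3976,  0.15  ]), array([ 0.5458, -0.3677,  0.25  ]), array([ 0.4197, -0.4363,  0.    ]), array([ 0.4097, -0.3922,  0.15  ]), array([ 0.403 , -0.3627,  0.25  ])]
short [ 0.431  -0.1735  0.085 ]
```

{"fn": "carry_out", "kwargs": {
  "steps": [0.001,0.002,0.04,0,0,0,1,0.001,0.002,0.08,0,0,0,1,0.001,0.002,0.11,0,0,0,1,0.001,0.002,0.121,0,0,0,1,0.001,0.002,0.121,0,0,0,1,0.001,0.002,0.121,0,0,0,0,0.001,0.002,0.121,0,0,0,0,0.001,0.002,0.121,0,0,0,0,0.001,0.002,0.121,0,0,0,0,0.001,0.002,0.121,0,0,0,0,0.001,0.002,0.121,0,0,0,0]
}}

```text
time_s: 8.8
eef_pos: [0.3985, -0.2825, 0.1825]
eef_rot: [0.002, 0.707, 0.707, -0.0]
wrist_force: [-2.3, 0.9, 6.8]
opening: 0.76
grasp_force: 66.4
```

{"fn": "carry_out", "kwargs": {
  "steps": [0,0,-0.02,0,0,0,0,0,0,-0.05,0,0,0,0,0,0,-0.09,0,0,0,0,0.002,0.04,-0.092,0,0,0,0,0.004,0.08,-0.092,0,0,0,0,0.006,0.12,-0.092,0,0,0,0,0.008,0.155,-0.092,0,0,0,0,0.008,0.179,-0.092,0,0,0,0,0.008,0.179,-0.092,0,0,0,0,0.008,0.179,-0.092,0,0,0,0]
}}

```text
time_s: 9.8
eef_pos: [0.5765, -0.2729, 0.2712]
eef_rot: [-0.001, 0.707, 0.707, -0.0]
wrist_force: [-1.6, -0.1, -7.5]
opening: 0.76
grasp_force: 72.5
```

```bash
python3 - <<'E'
from h import *
o=ctrl.get_obs();print(o["time_s"],o["eef_pos"],o["opening"],o["grasp_force"],o["wrist_force"])
im=ctrl.camera("wrist")[:,:,::-1].copy();s=ctrl.camera("scene")[:,:,::-1].copy()
cv2.imwrite("pics/v5.png",np.hstack([cv2.resize(im,(400,300)),cv2.resize(s[130:370,240:560],(400,300))]))
E
```

```text
9.8 [ 0.5765 -0.2729  0.2712] 0.7599736640046575 72.53749703988433 [-1.5502 -0.0717 -7.4613]
```

View pics/v5.png

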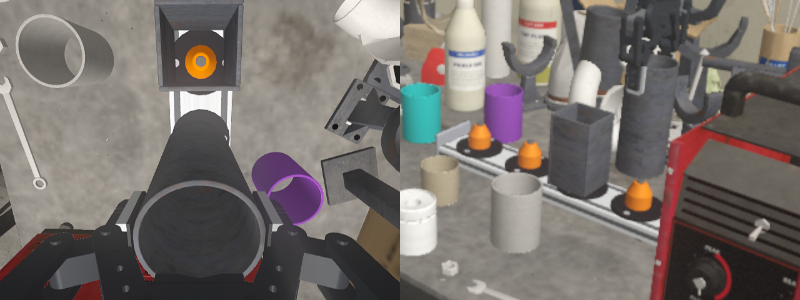

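v5 shows the box centred round its plug (wrist (200,61) in the composite) and the black tube upright above peg d (scene half, 640,195). I'll lower it.

{"fn": "carry_out", "kwargs": {
  "steps": [-0.001,0,0.02,0,0,0,0,-0.001,0,0.035,0,0,0,0,-0.001,0,0.046,0,0,0,0,-0.001,0,0.053,0,0,0,0,-0.001,0,0.056,0,0,0,0,-0.001,0,0.058,0,0,0,0,-0.001,0,0.059,0,0,0,0,-0.001,0,0.06,0,0,0,0,-0.001,0,0.06,0,0,0,0]
}}

```text
time_s: 10.8
eef_pos: [0.5771, -0.2746, 0.2129]
eef_rot: [0.0, 0.707, 0.707, 0.0]
wrist_force: [0.3, -0.7, -7.0]
opening: 0.764
grasp_force: 72.6
```

{"fn": "carry_out", "kwargs": {
  "steps": [0,0,0.001,0,0,0,0,0,0,0.002,0,0,0,0,0,0,0.002,0,0,0,0]
}}

```text
time_s: 11.1
eef_pos: [0.5771, -0.2749, 0.2127]
eef_rot: [0.001, 0.707, 0.707, -0.0]
wrist_force: [-4.5, 1.3, 6.4]
opening: 0.764
grasp_force: 74.0
```

Seated. I'll release, rise and go straight to the grey tube, for which three views agree within 3 mm.

{"fn": "carry_out", "kwargs": {
  "steps": [0,0,0,0,0,0,1,0,0,0,0,0,0,1,0,0,0,0,0,0,1,0,0,0,0,0,0,1,0,0,-0.02,0,0,0,1,0,0,-0.06,0,0,0,1,0,0,-0.1,0,0,0,1,0.03,-0.035,-0.1,0,0,0,1,0.06,-0.075,-0.1,0,0,0,1,0.09,-0.115,-0.1,0,0,0,1,0.101,-0.146,-0.09,0,0,0,1,0.101,-0.146,-0.05,0,0,0,1,0.101,-0.146,-0.01,0,0,0,1,0.101,-0.146,-0.01,0,0,0,1,0.101,-0.146,-0.01,0,0,0,1]
}}

```text
time_s: 12.6
eef_pos: [0.4309, -0.1735, 0.2208]
eef_rot: [-0.001, 0.707, 0.707, -0.0]
wrist_force: [0.3, -0.9, 0.2]
opening: 1.0
grasp_force: 0.0
```

```bash
python3 - <<'E'
from h import *
o=ctrl.get_obs();print(o["time_s"],o["eef_pos"],o["wrist_force"])
im=ctrl.camera("wrist")[:,:,::-1].copy();s=ctrl.camera("scene")[:,:,::-1].copy()
cv2.imwrite("pics/v6.png",np.hstack([cv2.resize(im,(400,300)),cv2.resize(s[130:370,240:560],(400,300))]))
c=cam("wrist",o);print(proj(c,[.4315,-.174,.085]),plane(c,(320,300),.085),plane(c,(320,340),.085))
E
```

```text
12.6 [ 0.4309 -0.1735  0.2208] [ 0.342  -0.911   0.2176]
[318.8498 266.3254] [ 0.4322 -0.1946  0.085 ] [ 0.4322 -0.2207  0.085 ]
```

View pics/v6.png

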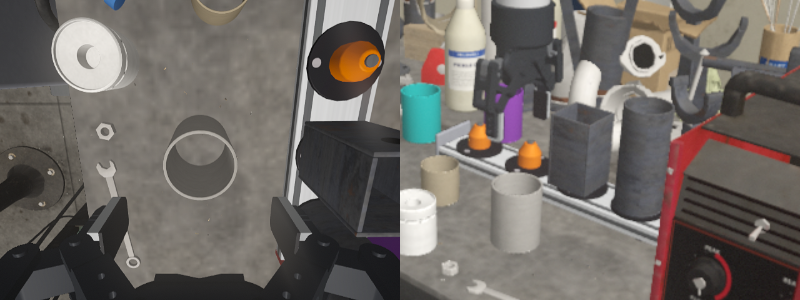

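v6 shows the grey rim centred at wrist (320,264), against a prediction of (319,266), and the black and box tubes standing upright on their discs. I'll descend and grip.

{"fn": "carry_out", "kwargs": {
  "steps": [0,0.001,0.04,0,0,0,1,0,0.001,0.08,0,0,0,1,0,0.001,0.1,0,0,0,1,0,0.001,0.1,0,0,0,1,0,0.001,0.1,0,0,0,0,0,0.001,0.1,0,0,0,0,0,0.001,0.1,0,0,0,0,0,0.001,0.1,0,0,0,0,0,0.001,0.1,0,0,0,0,0,0.001,0.1,0,0,0,0]
}}

```text
time_s: 13.7
eef_pos: [0.4334, -0.1747, 0.1231]
eef_rot: [0.002, 0.707, 0.707, 0.0]
wrist_force: [-1.8, 0.8, 7.0]
opening: 0.781
grasp_force: 67.9
```

{"fn": "carry_out", "kwargs": {
  "steps": [0,0,-0.02,0,0,0,0,0,0,-0.05,0,0,0,0,0.03,0,-0.08,0,0,0,0,0.06,0.01,-0.092,0,0,0,0,0.09,0.03,-0.092,0,0,0,0,0.09,0.07,-0.092,0,0,0,0,0.09,0.11,-0.092,0,0,0,0,0.09,0.144,-0.092,0,0,0,0,0.09,0.144,-0.092,0,0,0,0,0.09,0.144,-0.092,0,0,0,0]
}}

```text
time_s: 14.7
eef_pos: [0.5762, -0.0833, 0.2129]
eef_rot: [0.0, 0.707, 0.707, -0.0]
wrist_force: [-0.6, 0.2, -4.3]
opening: 0.776
grasp_force: 69.6
```

```bash
python3 - <<'E'
from h import *
o=ctrl.get_obs();print(o["time_s"],o["eef_pos"],o["opening"],o["grasp_force"],o["wrist_force"])
im=ctrl.camera("wrist")[:,:,::-1].copy();s=ctrl.camera("scene")[:,:,::-1].copy()
c=cam("wrist",o)
for p,st in orange(im): print(p,st,plane(c,p,.052))
cv2.imwrite("pics/v7.png",np.hstack([cv2.resize(im,(400,300)),cv2.resize(s[130:370,240:560],(400,300))]))
E
```

```text
14.7 [ 0.5762 -0.0833  0.2129] 0.7757881007671117 69.57848019897938 [-0.5618  0.2135 -4.2961]
[320.2878  75.751 ] [ 289   41   64   70 3120] [0.5776 0.0165 0.052 ]
```

View pics/v7.png

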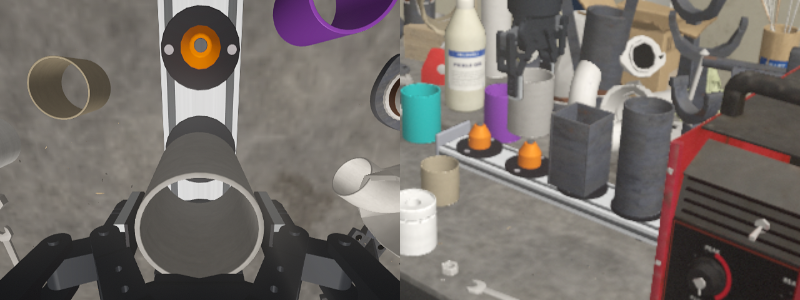

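v7 shows the grey tube held upright above peg b, and peg a's plug at wrist (320,76), giving (0.578,0.016). I'll lower it.

{"fn": "carry_out", "kwargs": {
  "steps": [-0.001,0.001,0.02,0,0,0,0,-0.001,0.001,0.035,0,0,0,0,-0.001,0.001,0.046,0,0,0,0,-0.001,0.001,0.053,0,0,0,0,-0.001,0.001,0.056,0,0,0,0,-0.001,0.001,0.058,0,0,0,0,-0.001,0.001,0.06,0,0,0,0,-0.001,0.001,0.061,0,0,0,0,-0.001,0.001,0.061,0,0,0,0]
}}

```text
time_s: 15.7
eef_pos: [0.5773, -0.0846, 0.1532]
eef_rot: [0.001, 0.707, 0.707, 0.0]
wrist_force: [-4.8, 1.4, 6.0]
opening: 0.779
grasp_force: 70.5
```

Seated. Next the ring.

{"fn": "carry_out", "kwargs": {
  "steps": [0,0,0,0,0,0,1,0,0,0,0,0,0,1,0,0,0,0,0,0,1,0,0,0,0,0,0,1,0,0,-0.02,0,0,0,1,0,0,-0.06,0,0,0,1,0.01,-0.01,-0.1,0,0,0,1,0.035,-0.05,-0.1,0,0,0,1,0.055,-0.09,-0.1,0,0,0,1,0.066,-0.127,-0.09,0,0,0,1,0.066,-0.127,-0.05,0,0,0,1,0.066,-0.127,-0.02,0,0,0,1,0.066,-0.127,-0.02,0,0,0,1]
}}

```text
time_s: 17.0
eef_pos: [0.447, -0.0176, 0.1683]
eef_rot: [-0.003, 0.707, 0.707, -0.002]
wrist_force: [-0.2, 0.1, -0.1]
opening: 1.002
grasp_force: 0.0
```

```bash
python3 - <<'E'
from h import *
o=ctrl.get_obs();print(o["time_s"],o["eef_pos"],o["wrist_force"])
im=ctrl.camera("wrist")[:,:,::-1].copy();s=ctrl.camera("scene")[:,:,::-1].copy()
cv2.imwrite("pics/v8.png",np.hstack([cv2.resize(im,(400,300)),cv2.resize(s[130:370,240:560],(400,300))]))
c=cam("wrist",o);print(proj(c,[.45,-.0185,.055]),proj(c,[.45,-.0135,.055]))
E
```

```text
17.0 [ 0.447  -0.0176  0.1683] [-0.1693  0.1395 -0.0628]
[324.7521 283.4778] [324.8002 274.2299]
```

View pics/v8.png

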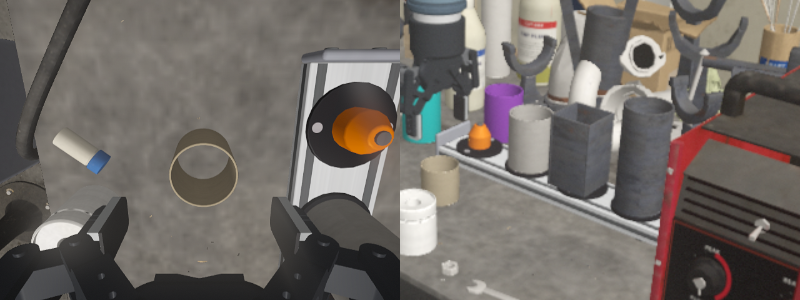

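v8 shows the tan rim centred at wrist (326,280), as predicted, and the grey tube seated upright on peg b. I'll grip the ring.

{"fn": "carry_out", "kwargs": {
  "steps": [0.001,0.002,0.035,0,0,0,1,0.001,0.002,0.065,0,0,0,1,0.001,0.002,0.083,0,0,0,1,0.001,0.002,0.083,0,0,0,1,0.001,0.002,0.083,0,0,0,0,0.001,0.002,0.083,0,0,0,0,0.001,0.002,0.083,0,0,0,0,0.001,0.002,0.083,0,0,0,0,0.001,0.002,0.083,0,0,0,0,0.001,0.002,0.083,0,0,0,0,0.001,0.002,0.083,0,0,0,0]
}}

```text
time_s: 18.2
eef_pos: [0.4533, -0.018, 0.0906]
eef_rot: [0.002, 0.707, 0.707, 0.001]
wrist_force: [-1.8, -0.4, 7.8]
opening: 0.651
grasp_force: 61.9
```

```bash
python3 - <<'E'
from h import *
o=ctrl.get_obs();print(toolmove(o,[.578,.0155,.175],0))
E
```

```text
(array([ 0.0333,  0.125 , -0.084 ]), np.float64(0.006200584950396478), np.float64(0.00010822062293402782))
```

{"fn": "carry_out", "kwargs": {
  "steps": [0,0,-0.02,0,0,0,0,0.01,0,-0.05,0,0,0,0,0.033,0,-0.08,0,0,0,0,0.033,0.02,-0.092,0,0,0,0,0.033,0.06,-0.092,0,0,0,0,0.033,0.1,-0.092,0,0,0,0,0.033,0.127,-0.092,0,0,0,0,0.033,0.127,-0.092,0,0,0,0,0.033,0.127,-0.092,0,0,0,0]
}}

```text
time_s: 19.1
eef_pos: [0.5788, 0.0156, 0.1809]
eef_rot: [0.0, 0.707, 0.707, -0.0]
wrist_force: [-1.1, 1.1, -2.6]
opening: 0.649
grasp_force: 64.4
```

```bash
python3 - <<'E'
from h import *
o=ctrl.get_obs();print(o["time_s"],o["eef_pos"],o["opening"],o["grasp_force"],o["wrist_force"])
im=ctrl.camera("wrist")[:,:,::-1].copy();s=ctrl.camera("scene")[:,:,::-1].copy()
cv2.imwrite("pics/v9.png",np.hstack([cv2.resize(im,(400,300)),cv2.resize(s[130:370,240:560],(400,300))]))
E
```

```text
19.1 [0.5788 0.0156 0.1809] 0.6485884117816292 64.42412316799164 [-1.0806  1.0815 -2.6188]
```

View pics/v9.png

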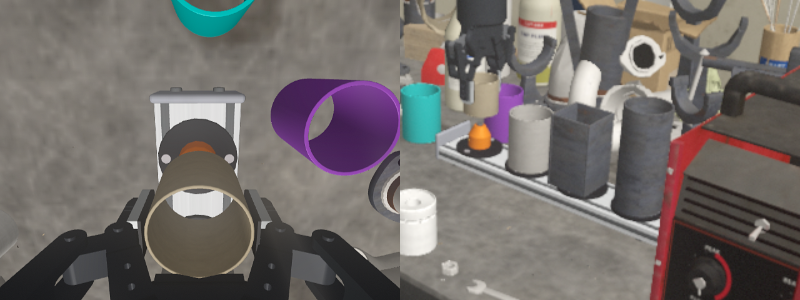

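v9 shows the ring upright above peg a. The purple look-alike is near the far finger at wrist (565,205), so I'll check that clearance.

```bash
python3 - <<'E'
from h import *
o=ctrl.get_obs();c=cam("wrist",o);print("purple",plane(c,(565,205),.085),plane(c,(490,205),.085),plane(c,(556,276),.085),plane(cam("top"),(274,184.5),.085))
E
```

```text
purple [0.6831 0.0586 0.085 ] [0.6512 0.0586 0.085 ] [0.6852 0.026  0.085 ] [0.6801 0.0502 0.085 ]
```

Clearance is about 30 mm with a partial opening. I'll lower the ring.

{"fn": "carry_out", "kwargs": {
  "steps": [0,-0.001,0.02,0,0,0,0,0,-0.001,0.035,0,0,0,0,0,-0.001,0.046,0,0,0,0,0,-0.001,0.053,0,0,0,0,0,-0.001,0.056,0,0,0,0,0,-0.001,0.058,0,0,0,0,0,-0.001,0.06,0,0,0,0,0,-0.001,0.061,0,0,0,0,0,-0.001,0.061,0,0,0,0]
}}

```text
time_s: 20.1
eef_pos: [0.5783, 0.0154, 0.1207]
eef_rot: [0.0, 0.707, 0.707, 0.0]
wrist_force: [-3.2, 0.1, 5.2]
opening: 0.654
grasp_force: 65.0
```

Seated. I'll open partly and rise clear.

{"fn": "carry_out", "kwargs": {
  "steps": [0,0,0,0,0,0,0.8,0,0,0,0,0,0,0.8,0,0,0,0,0,0,0.8,0,0,-0.02,0,0,0,0.8,0,0,-0.06,0,0,0,0.8,0,0,-0.1,0,0,0,0.8,0,0,-0.14,0,0,0,0.8,0,-0.05,-0.18,0,0,0,0.8,0,-0.1,-0.18,0,0,0,0.8,0,-0.15,-0.18,0,0,0,0.8,0,-0.2,-0.18,0,0,0,0.8,0,-0.2,-0.18,0,0,0,0.8]
}}

```text
time_s: 21.3
eef_pos: [0.3737, 0.0163, 0.2985]
eef_rot: [-0.001, 0.707, 0.707, -0.0]
wrist_force: [0.4, -0.7, 0.4]
opening: 0.8
grasp_force: 0.0
```

```bash
python3 - <<'E'
from h import *
o=ctrl.get_obs();print(o["time_s"],o["eef_pos"],o["wrist_force"])
t=ctrl.camera("top")[:,:,::-1].copy();s=ctrl.camera("scene")[:,:,::-1].copy()
cv2.imwrite("pics/v10.png",np.hstack([cv2.resize(t[110:350,180:500],(400,300)),cv2.resize(s[130:370,240:560],(400,300))]))
E
```

```text
21.3 [0.3737 0.0163 0.2985] [ 0.3842 -0.7095  0.4185]
```

View pics/v10.png

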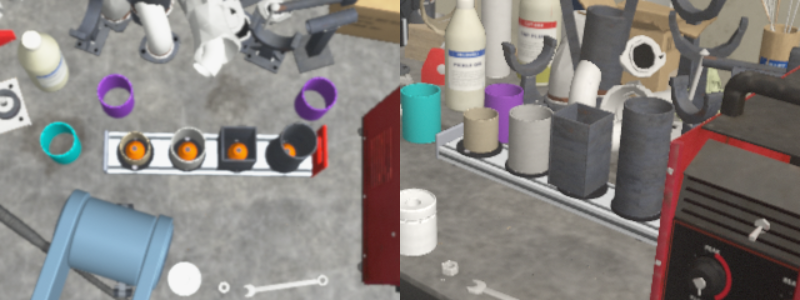

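v10 shows all four offcuts upright over their plugs, longest by the red plate. The bottle is untouched and the arm is clear.

```bash
python3 -c "
from bench import ctrl
print(ctrl.hand_in())"
```

```text
the job is handed in; nothing more can be done
None
```

All four offcuts are upright on their discs in order of length, black tube next to the red plate, then box section, grey tube and tan ring at the grey end; the bottle was left standing and the job was handed in at about 21 s of the 102 s allowed, though the hand-in returned no verdict.

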